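# Seat a plug-in module in its desk bay with a tapping rod

## Robot

A 6-joint arm with a two-finger parallel gripper is mounted at the origin on the work surface. World frame = base frame: x ahead of the robot, y to its left, z up, the work surface at z = 0. Lengths are in m, angles in rad, forces in N, time in s.
With the tool pointing down it reaches from about 0.3 to 0.75 m from the base axis. Payload 8.5 kg.
Tool frame: the origin (TCP) lies midway between the tips of the shut fingers; the grasp point (between the pads) lies manip.pinch_z behind it (manip.pinch_z is the distance from the TCP to the grasp point, in m); y points along the fingers, x is the direction in which the jaws open and shut, and the axes are right-handed (so a half turn about y gives the same grasp; the last joint's range is limited). The gripper opens to 85 mm and grips with 20 to 120 N. Pads are 22 mm wide; open, the fingers measure 114 mm over their backs; the gripper's body (76 mm by 85 mm) begins 54 mm behind the grasp point. The pads swing forward as they close: fully open they stand 13 mm farther back than shut.
Start: joints at [-1.511, 0.381, 1.297, -0, 1.464, -0.215], TCP at [0.149, -0.529, 0.231] pointing down, gripper open.
Joint ranges: [-3.11, 3.11], [-0.89, 2.33], [0.22, 2.48], [-1.42, 4.56], [0.17, 2.85], [-2.88, 2.88]. Speed limits (rad/s): [2.39, 2.39, 3.14, 3.14, 3.14, 3.14].

## Interface

Orientations are given as a rotation vector (axis times angle).
In Python, from plant import manip gives the robot as it stands.
- The arm moves only by the tool arm_command, never from a script. Its argument "commands" is a list that holds one entry, the list of rows, each a list of 5 numbers: the closure, from -1 (fully open) to 1 (shut), then the shift along the tool's x, y, z in cm, then the turn about the tool's y in degrees. In form: [[[grip, tx, ty, tz, turn], ...]]. A call has 1 to 8 rows; each row shifts and turns the commanded pose from where the row before left it, along the tool's axes as they then stand; what a row does not reach is not made up. A row lasts 1/8 s, in which the tool goes at most 62.5 mm and 10.7 degrees, less where a joint would pass 70% of its speed; a pose out of reach is approached as far as the arm can. A call with a gripper value outside its range is refused whole. The fingers move at their own pace and stop on an object; "squeeze" is the grip in N (left out, the last holds). Time passes only in rows, so rows that do not move let the fingers close. It gives the time, the measured TCP pose, the force and the opening at its end, in the units of the state.
- manip.get_obs(): the state, without advancing time (a new reading comes with each control period).
- manip.camera(name): name is "scene" or "top" or "wrist"; returns a dict with "image" (480x640x3 uint8, red, green, blue), "fx", "fy", "cx", "cy" (pixels), "cam_to_world" (4x4, takes a point from camera to world coordinates); the wrist camera has in their place "hand_eye" (4x4, takes a point from camera to tool coordinates, whose origin is the TCP and whose axes are the tool frame's). Camera axes: x right, y down, z forward; pixel columns grow to the right and rows downward; lengths in m; the calibration is good to about 2 mm. A picture is of the moment at which its call begins: read the wrist's pose just before it. There is no depth.
- manip.finish_job(): hands the job in, once; it reports no verdict.
The state is a dict: "clock": time; "joints": joint angles; "joint_vel": joint speeds; "joint_efforts": joint torques, N m; "tcp_pos": TCP position; "ee_rot": TCP orientation; "wrist_force": force on the tool from outside, world axes, zero at the start; "moment": the same for the moment, N m; "finger_gap": finger opening in m.
Only numpy, scipy, OpenCV 4.12 (cv2) and the standard library are available. Lean on these libraries where they do the work, as an engineer would, in place of code of your own. Each camera call takes 0.05 s, during which the arm holds its last target.

## Task

Take the tapping rod from its rest and, with the rod's white nose only, nudge the aluminium module gently along its bay until it is fully home against the stop hidden under the hood, without ramming it into the stop. Then lay the rod back on its rest, and leave the other things on the desk where they are.

Things in the scene. Friction and masses are not known exactly. Their poses are not given: they have to be found in the camera images.
- bay: Fixed open-topped guide bay: dark steel floor plate 255 x 96 mm, 12 mm thick, with two aluminium fences along it, 72 mm apart inside, tops 34 mm above the desk. Origin on the desk on the centre line; +x points level along the bay from the open entry end (x = -105 mm) to the hooded end (x = +150 mm), the way the module must go; z up
- hood: Fixed grey sheet-metal hood over the bay's far end, 120 mm long (along the bay), 104 wide, 76 high, open at its mouth towards the module. Origin on the desk at the centre of its footprint, axes as the bay's; mouth at x = -60 mm. Hidden 30 to 75 mm in from the mouth, at a place not given, is the stop: a light buffer plate that yields 4 mm under less than 1 N, then a stiff rubber buffer (6 N per mm): reaching that is home
- module: Loose aluminium module, a box 110 long x 69 wide x 50 mm high, about 0.3 to 0.6 kg, lying between the bay's fences on the bay's floor (12 mm above the desk) with 1.5 mm play each side. Origin at the centre of its underside, +x towards the hood. Friction alone holds it: about 1 to 6 N slides it, and it stays where it is left. It must travel some 15 to 105 mm. When home, at least 35 mm of it still stands out of the hood
- module_tail (a point): Centre of the module's flat dark rear face (69 x 50 mm), the face to push on: 37 mm above the desk, 55 mm behind the module's centre
- module_nose (a point): Centre of the module's leading face, which goes under the hood and meets the stop
- rod_grip (a point): Centre (half-way up) of the loose tapping rod's square wooden handle, 110 mm long, 22 x 22 mm thick: grasp here, near the balance point. +x runs along the rod to its nose: a 12 mm steel shaft, then a round white plastic nose 26 mm across, 25 mm long, its flat end 140 mm from this point. 195 mm over all, 0.16 kg. Starts level on its rest, this point 41 mm above the desk
- rest: Fixed grey plastic rest for the rod: a base 110 x 56 mm, 6 mm thick, with two U-shaped forks 12 mm thick at x = -42 and +42 mm. Each fork's seat is 30 mm above the desk, its cheeks rise to 42 mm, and it is 34 mm wide inside. Origin on the desk at the centre of the base; x along the rod. Fingers fit between the forks
- rest_seat (a point): Point 41 mm above the desk, over the middle of the rest: where the centre of the rod's handle lies when the rod is on its rest
- mug: bystander: white mug, 78 mm across, 92 mm high, origin under its centre
- mouse: bystander: black computer mouse 105 x 60 x 24 mm, origin under its centre
- screwdriver: bystander: screwdriver with black handle lying on the desk, about 200 mm long
- cardcase: bystander: small grey memory-card case 58 x 40 x 14 mm, origin under its centre
- calendar: bystander: blank tent calendar 75 x 170 x 122 mm, origin under its centre
- headphones: bystander: black headphones lying on the desk, about 150 x 180 x 58 mm
- webcam: bystander: black webcam on a small round foot, 98 mm wide, 80 mm high, origin under its centre
Not all that is in view belongs to the job. What is shaped like the part that bears rod_grip but blue or red is not meant.

How it is judged:
On the way, in this order (a step that is already met when the one before it is completed fails the run):
1. the rod is lifted off its rest (height (world z) of rod_grip above 0.062 m and contact force between rod and rest below 0.1 N), for 0.1 s.
2. the module is home: the hidden stop's buffer plate is held pressed home (contact force between module and hood above 0.45 N and linear speed of module below 0.01 m/s), for 0.2 s.
At the end, for the whole second after the job is handed in: The module lies flat and still and keeps the hidden buffer plate pressed at least 2 mm in (over 0.45 N on the stop); the rod lies still on its rest, within 0.15 rad along it, its handle centre within 25 mm sideways and 6 mm in height of rest_seat (all of step 2 and angle between module's own z axis and vertical below 0.05 rad and horizontal distance between rod_grip and rest_seat below 0.025 m and z of rod_grip in the frame of rest_seat between -0.006 and 0.006 m and angle between the x axis of rod_grip and the x axis of rest, either way round below 0.15 rad and linear speed of rod below 0.01 m/s); the robot touches nothing.
It fails at once if the module is rammed against the stop (over 20 N on the hood or its stop) (contact force between module and hood above 20 N).
It fails at once if the module is shoved faster than 0.12 m/s (linear speed of module above 0.12 m/s).
It fails at once if the gripper or arm touches the module (contact force between any of the fingers, the arm and module above 0.5 N).
It fails at once if the module is lifted or tipped out of its bay (angle between module's own z axis and vertical above 0.15 rad or height (world z) of module above 0.03 m).
It fails at once if a bystander is moved over 15 mm (screwdriver 20 mm) (distance of any of mug, mouse, cardcase, calendar, headphones, webcam from where it was at the start of the episode above 0.015 m or distance of screwdriver from where it was at the start of the episode above 0.02 m).
It also fails if it takes over 72 s, if anything falls off the work surface, if the arm or the gripper's body presses on something with over 40 N, if the wrist force passes 120 N, or if a joint passes its speed limit or range.

## Working session

There is one attempt and no reset: what is moved stays moved. The work goes in short steps, Python scripts to look and compute and a tool call to move; the robot and the scene stay as the last step left them, time stands still between calls to the robot, and variables do not carry over. Pictures are saved under pics/ and viewed, and the job is handed in when it is done.

Besides the shell and the picture viewer there is one more tool, called after "Emit:" in YAML: its name, and indented under it one key for each argument. arm_command: Moves the arm, as the interface text tells. Its arguments: {"type":"object","properties":{"commands":{"type":"array"},"squeeze":{"type":"number"}},"required":["commands"]}

```bash
ls; mkdir -p pics
python3 - <<'E'
from plant import manip
import cv2
print(manip.get_obs(), manip.pinch_z)
for n in ["scene","top","wrist"]:
    c=manip.camera(n); cv2.imwrite(f"pics/{n}0.png",c["image"][:,:,::-1])
    print(n,c["fx"],c["fy"],c["cx"],c["cy"],c.get("cam_to_world",c.get("hand_eye")))
E
```

```text
pics
{'clock': 0.0, 'joints': array([-1.51134546e+00,  3.81207971e-01,  1.29830050e+00,  2.77141063e-05,
        1.46362041e+00, -2.15314156e-01]), 'joint_vel': array([-7.72938811e-05,  1.05811384e-03, -1.36610040e-03, -2.82347006e-05,
        8.94913776e-04, -6.35704786e-04]), 'joint_efforts': array([ 1.45513812e-03, -4.48455155e+01, -2.31279248e+01, -8.12442909e-05,
        4.76553803e-03, -3.11947801e-06]), 'tcp_pos': array([ 0.14920474, -0.52905151,  0.23069196]), 'ee_rot': array([-1.32551675,  1.00508244, -1.00345613]), 'wrist_force': array([-0.1830043 ,  0.32122905, -0.1539092 ]), 'moment': array([-0.03478614,  0.00930145,  0.03654734]), 'finger_gap': 0.08551019547935093} 0.0187
scene 617.2516040599014 617.2516040599014 323.98028268727916 237.30731596315604 [[-0.06465595  0.54485848 -0.83603161  1.85857672]
 [ 0.99761048  0.05573468 -0.04082853  0.11273038]
 [ 0.02435018 -0.8366737  -0.54716011  0.937923  ]
 [ 0.          0.          0.          1.        ]]
top 523.1853578165585 523.1853578165585 327.6783060890321 232.3764038667429 [[-0.00381217 -0.98398749  0.17819675  0.33414068]
 [-0.99995683  0.00526094  0.00765838  0.06034198]
 [-0.00847324 -0.17815986 -0.98396508  1.19257949]
 [ 0.          0.          0.          1.        ]]
wrist 370.05869794555645 370.05869794555645 321.22261323428995 239.64842723439537 [[ 9.99999605e-01 -2.34733822e-04 -8.57540188e-04 -2.73354720e-04]
 [ 7.42411770e-04 -3.10224694e-01  9.50662973e-01 -1.44375528e-01]
 [-4.89182895e-04 -9.50663234e-01 -3.10224397e-01  7.87396304e-02]
 [ 0.00000000e+00  0.00000000e+00  0.00000000e+00  1.00000000e+00]]
```

View pics/scene0.png

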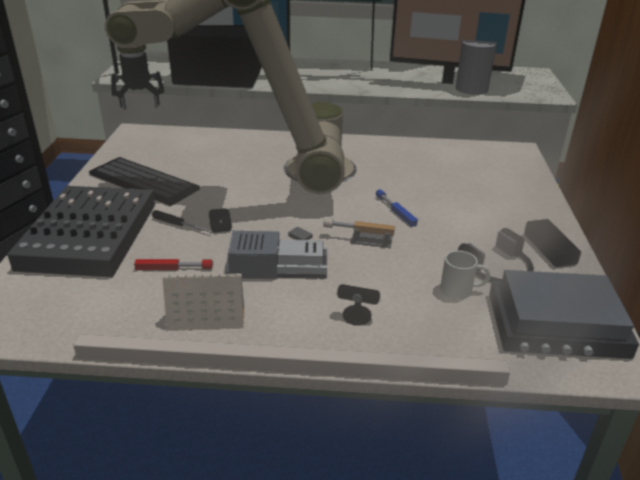

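View pics/top0.png

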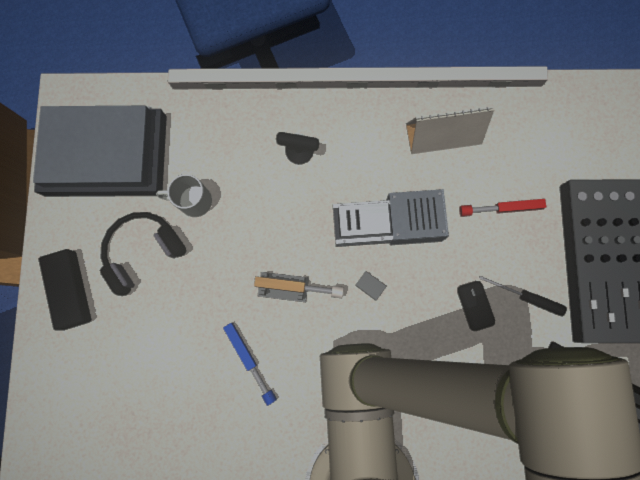

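View pics/wrist0.png

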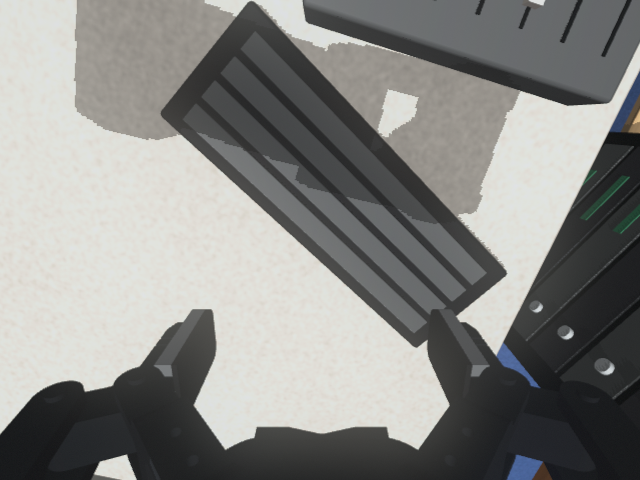

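Run:
```python
from scipy.spatial.transform import Rotation as R
print(R.from_rotvec([-1.32551675,  1.00508244, -1.00345613]).as_matrix().round(3))
```

```text
[[ 0.271 -0.     0.962]
 [-0.962  0.002  0.271]
 [-0.001 -1.     0.   ]]
```

```bash
cat > h.py <<'E'
import numpy as np, cv2
from scipy.spatial.transform import Rotation as R
def pt(c,u,v,z,T=None):
    T=c["cam_to_world"] if T is None else T
    d=np.asarray(T)[:3,:3]@np.array([(u-c["cx"])/c["fx"],(v-c["cy"])/c["fy"],1]); o=np.asarray(T)[:3,3]
    return o+d*(z-o[2])/d[2]
def pix(c,p,T=None):
    T=c["cam_to_world"] if T is None else T
    q=np.linalg.inv(T)@np.r_[p,1]; return q[0]/q[2]*c["fx"]+c["cx"],q[1]/q[2]*c["fy"]+c["cy"]
def wristT(c,o):
    T=np.eye(4);T[:3,:3]=R.from_rotvec(o["ee_rot"]).as_matrix();T[:3,3]=o["tcp_pos"];return T@np.asarray(c["hand_eye"])
E
python3 - <<'E'
from h import *
im=cv2.imread("pics/top0.png")
cv2.imwrite("pics/z1.png",cv2.resize(im[250:320,240:400],(800,350),interpolation=cv2.INTER_CUBIC))
cv2.imwrite("pics/z2.png",cv2.resize(im[180:255,320:460],(800,428),interpolation=cv2.INTER_CUBIC))
hsv=cv2.cvtColor(im,cv2.COLOR_BGR2HSV)
m=cv2.inRange(hsv,(8,90,60),(25,255,255));m[:250]=0;m[320:]=0;m[:,:240]=0;m[:,400:]=0
ct=max(cv2.findContours(m,0,1)[0],key=cv2.contourArea);print(cv2.minAreaRect(ct),cv2.boxPoints(cv2.minAreaRect(ct)))
E
```

```text
((279.3077087402344, 284.0384826660156), (48.993717193603516, 9.426639556884766), 7.125016689300537) [[254.41539 285.67694]
 [255.58464 276.32312]
 [304.2     282.40002]
 [303.03076 291.75385]]
```

View pics/z1.png

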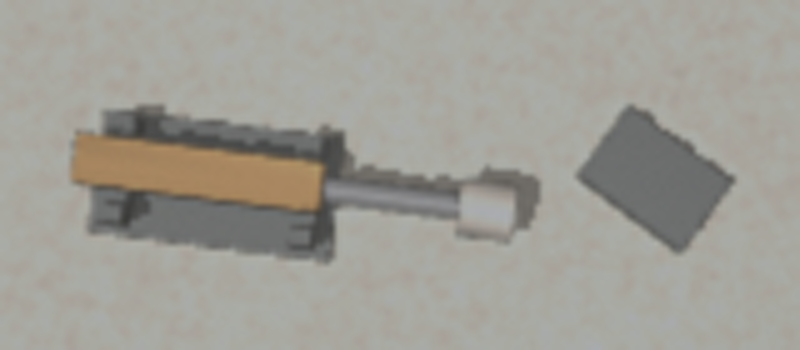

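View pics/z2.png

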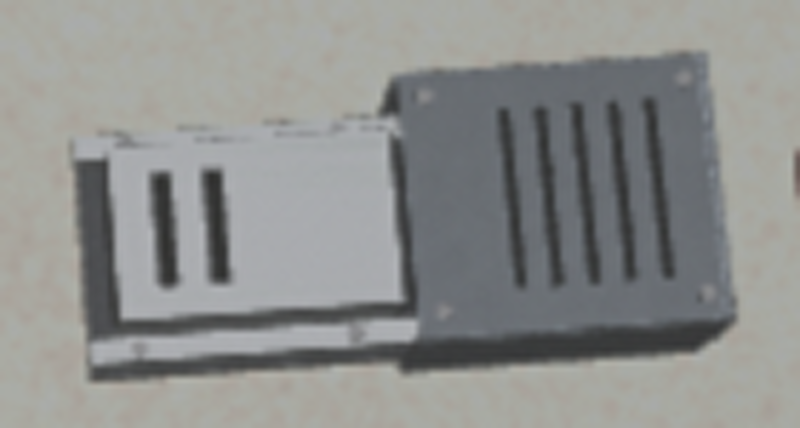

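Run:
```python
from h import *
from plant import manip
c=manip.camera("top")
s=800/140
def f2(u,v,z): return pt(c,320+(u+.5)/s-.5,180+(v+.5)/s-.5,z)
def f1(u,v,z): return pt(c,240+(u+.5)/5-.5,250+(v+.5)/5-.5,z)
H=np.array([f2(*p,.076) for p in[(391,77),(708,52),(737,318),(415,345)]])
print("hood",H.round(4),np.linalg.norm(np.roll(H,-1,0)-H,axis=1))
ax=(H[1]-H[0]+H[2]-H[3]);ax/=np.linalg.norm(ax);print("ax",ax,np.degrees(np.arctan2(ax[1],ax[0])))
hc=H.mean(0);print("hood c",hc)
l=np.array([-ax[1],ax[0],0])
B=hc-ax*.09
t=np.array([f2(108,150,.062),f2(120,322,.062)]);print("tail",t.round(4),np.linalg.norm(t[0]-t[1]))
print("tail in bay",[( (q-B)@ax,(q-B)@l) for q in t])
F=[f2(72,140,.034),f2(72,160,.034),f2(90,343,.034),f2(92,366,.034),f2(385,118,.034),f2(415,318,.034),f2(415,340,.034)]
for q in F: print("fence in bay",(q-B)@ax,(q-B)@l,q)
for z in[.052]:
  bx=np.array([pt(c,u,v,z) for u,v in [[254.41539,285.67694],[255.58464,276.32312],[304.2,282.40002],[303.03076,291.75385]]])
  r=(bx[2]-bx[1]);print("handle",bx.mean(0),np.linalg.norm(r),np.linalg.norm(bx[0]-bx[1]),r/np.linalg.norm(r),np.degrees(np.arctan2(r[1],r[0])))
print("nose end",f1(518,210,.041),"nose mid",f1(488,210,.041))
for p in [(72,160),(325,187)]: print("handle ends",f1(*p,.052))
print("card",[f1(*p,.014).round(3) for p in[(632,105),(578,177),(680,250),(735,180)]])
print("base",[f1(*p,.006).round(3) for p in[(105,108),(343,130),(332,262),(90,235)]])
```

```text
hood [[ 0.6234 -0.0638  0.076 ]
 [ 0.6326 -0.1859  0.076 ]
 [ 0.5287 -0.1924  0.076 ]
 [ 0.5189 -0.0704  0.076 ]] [0.12240027 0.10411534 0.12238591 0.10466432]
ax [ 0.07718548 -0.99701675  0.        ] -85.57319473818794
hood c [ 0.57590213 -0.12811676  0.076     ]
tail [[0.5985 0.045  0.062 ]
 [0.5308 0.0409 0.062 ]] 0.06785301731440382
tail in bay [(np.float64(-0.08081234389203208), np.float64(0.035920085577876876)), (np.float64(-0.08195499497124688), np.float64(-0.03192330987945526))]
fence in bay -0.09384802507789747 0.047671299276937425 [0.60924081 0.05886233 0.034     ]
fence in bay -0.09452082192436355 0.03954559485248819 [0.60108742 0.05890594 0.034     ]
fence in bay -0.0935550600125303 -0.03447542058052884 [0.52736177 0.05222971 0.034     ]
fence in bay -0.09353772622104391 -0.043653995707562426 [0.51821191 0.05150397 0.034     ]
fence in bay 0.03099714338864033 0.046289230813655366 [ 0.6174991  -0.06571707  0.034     ]
fence in bay 0.03457029826560658 -0.035073442422631655 [ 0.53665495 -0.07555958  0.034     ]
fence in bay 0.03366846349864778 -0.04379592726298939 [ 0.52788888 -0.07533368  0.034     ]
handle [0.42692089 0.17510131 0.052     ] 0.10720588499419262 0.02049508878138671 [-0.12821274 -0.99174669  0.        ] -97.36632578599472
nose end [0.41061362 0.03579143 0.041     ] nose mid [0.41067115 0.04893868 0.041     ]
handle ends [0.43245393 0.23033753 0.052     ]
handle ends [0.42021502 0.11988304 0.052     ]
card [array([ 0.459, -0.017,  0.014]), array([0.427, 0.008, 0.014]), array([ 0.394, -0.037,  0.014]), array([ 0.425, -0.062,  0.014])]
base [array([0.46 , 0.223, 0.006]), array([0.449, 0.114, 0.006]), array([0.39 , 0.119, 0.006]), array([0.403, 0.228, 0.006])]
```

Emit:
arm_command:
  commands:
    - [[-1,-4.3,0,3.3,0],[-1,-4.3,0,3.3,0],[-1,-4.3,0,3.3,0],[-1,-4.3,0,3.3,0],[-1,-4.3,0,3.3,0],[-1,-4.3,0,3.3,0],[-1,-4.3,0,3.3,0],[-1,-4.3,0,3.3,0]]

```text
clock: 1.2
tcp_pos: [0.3102, -0.125, 0.2314]
ee_rot: [-1.326, 1.004, -1.005]
wrist_force: [1.7, -0.2, 0.8]
finger_gap: 0.0856
```

Emit:
arm_command:
  commands:
    - [[-1,-4.3,0,3.3,0],[-1,-4.3,0,3.3,0],[-1,-4.3,0,3.3,0],[-1,-4.3,0,3.3,0],[-1,-4.3,0,3.2,0],[-1,-4.3,0,3.2,0]]

```text
clock: 1.95
tcp_pos: [0.4289, 0.1768, 0.2313]
ee_rot: [-1.327, 1.004, -1.004]
wrist_force: [0.9, 0.1, 0.3]
finger_gap: 0.0854
```

Emit:
arm_command:
  commands:
    - [[-1,0,0,0,-9.6],[-1,0,0,0,-9.6],[-1,0,0,0,-9.6],[-1,0,0,0,-9.6],[-1,0,0,0,-9.6],[-1,0,0,0,-9.6],[-1,0,0,0,-9.3],[-1,0,0,0,0]]

```text
clock: 2.95
tcp_pos: [0.4286, 0.1749, 0.2312]
ee_rot: [-1.568, 0.102, -0.102]
wrist_force: [-0.1, -0.4, -0.1]
finger_gap: 0.0855
```

```bash
cat > w.py <<'E'
import sys
from h import *
from plant import manip
o=manip.get_obs(); c=manip.camera("wrist"); n=sys.argv[1]
cv2.imwrite(f"pics/{n}.png",c["image"][:,:,::-1])
np.savez(f"pics/{n}.npz",T=wristT(c,o))
M=R.from_rotvec(o["ee_rot"]).as_matrix()
print(o["clock"],o["tcp_pos"].round(4),"xang",np.degrees(np.arctan2(M[1,0],M[0,0])).round(2),o["wrist_force"].round(2),o["moment"].round(2),o["finger_gap"])
T=wristT(c,o)
for p in [(.4265,.1751,.052),(.4086,.0363,.041),(.5647,.043,.037)]: print(pix(c,p,T))
E
python3 w.py w1
```

```text
2.95 [0.4286 0.1749 0.2312] xang -7.44 [-0.13 -0.4  -0.07] [-0.01 -0.01 -0.01] 0.08554584821861305
(np.float64(320.0864173444569), np.float64(212.29761604486166))
(np.float64(320.52451181364887), np.float64(340.35127299169176))
(np.float64(469.76335662842314), np.float64(315.53295649958847))
```

View pics/w1.png

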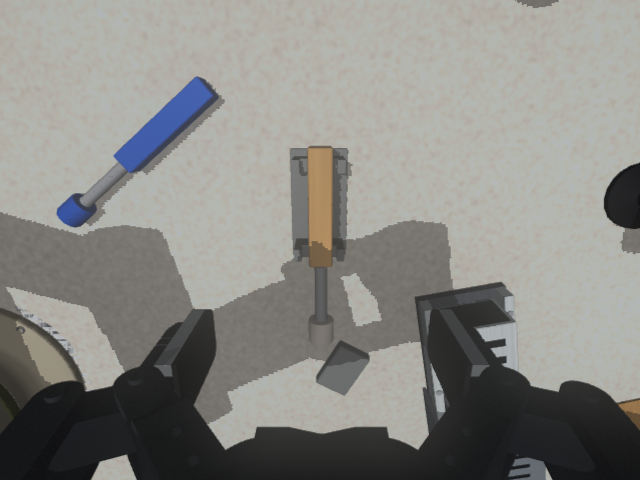

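Run:
```python
from h import *
from plant import manip
c=manip.camera("wrist");T=np.load("pics/w1.npz")["T"]
im=cv2.imread("pics/w1.png");hsv=cv2.cvtColor(im,cv2.COLOR_BGR2HSV)
m=cv2.inRange(hsv,(8,90,40),(25,255,255));m[:,:280]=0;m[:,360:]=0
ct=max(cv2.findContours(m,0,1)[0],key=cv2.contourArea)
print(cv2.boundingRect(ct),cv2.minAreaRect(ct))
x,y,w,h=cv2.boundingRect(ct)
a=pt(c,(x+w/2),y,.052,T);b=pt(c,x+w/2-.5,y+h,.052,T);print(a,b,np.linalg.norm(a-b),(a+b)/2)
cv2.imwrite("pics/z3.png",cv2.resize(im[130:370,250:400],None,fx=2.5,fy=2.5,interpolation=cv2.INTER_CUBIC))
cv2.imwrite("pics/z4.png",cv2.resize(im[270:400,400:540],None,fx=4,fy=4,interpolation=cv2.INTER_CUBIC))
```

```text
(308, 148, 25, 119) ((320.0, 207.0), (118.0, 24.0), 90.0)
[0.43420565 0.23077045 0.052     ] [0.41948835 0.12261882 0.052     ] 0.10914840002452676 [0.426847   0.17669464 0.052     ]
```

View pics/z3.png

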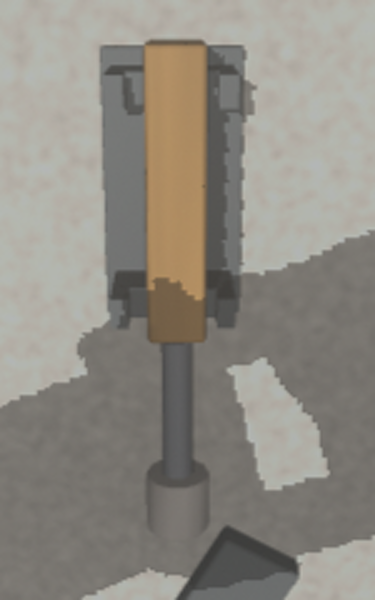

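View pics/z4.png

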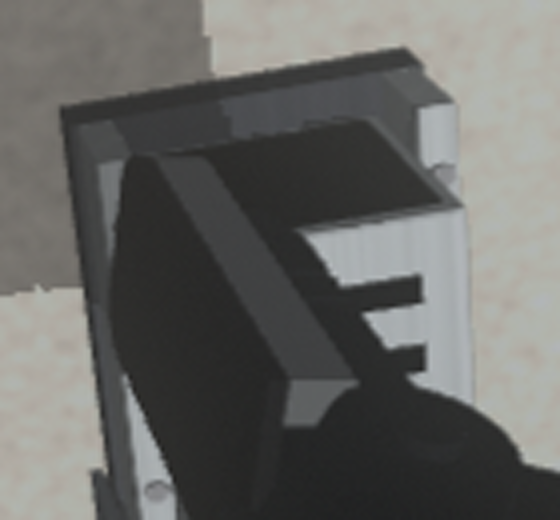

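Emit:
arm_command:
  commands:
    - [[-1,-0.2,4,0,0],[-1,0,4,0,0],[-1,0,4,0,0],[-1,0,3,0,0],[-1,0,2,0,0],[-1,0,2,0,0],[-1,0,2,0,0],[-1,0,0,0,0]]
  squeeze: 60

```text
clock: 4.05
tcp_pos: [0.4261, 0.1751, 0.0205]
ee_rot: [-1.569, 0.104, -0.101]
wrist_force: [0.0, -0.4, 1.5]
finger_gap: 0.0851
```

```bash
python3 w.py w2
```

```text
4.05 [0.4261 0.1751 0.0205] xang -7.48 [ 0.04 -0.43  1.45] [0.05 0.04 0.01] 0.0851171627344945
(np.float64(324.9189782478552), np.float64(353.5125620562731))
(np.float64(324.6520381240653), np.float64(578.5845421479722))
(np.float64(639.523725360637), np.float64(532.9656545483435))
```

View pics/w2.png

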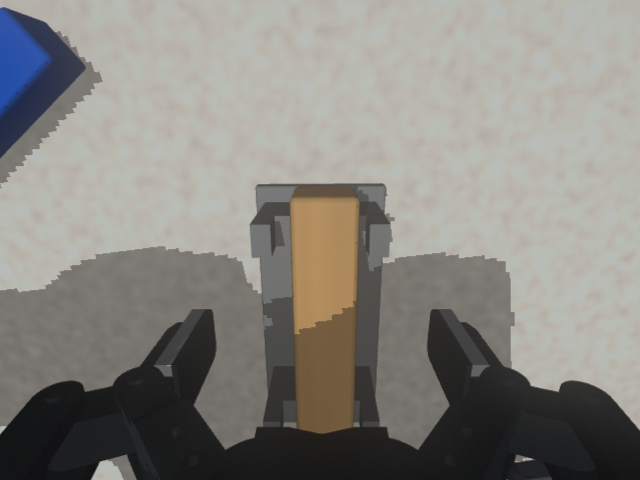

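Emit:
arm_command:
  commands:
    - [[1,0.1,0,0,0],[1,0,0,0,0],[1,0,0,0,0],[1,0,0,0,0],[1,0,0,0,0],[1,0,0,0,0],[1,0,0,0,0],[1,0,0,0,0]]
  squeeze: 60

```text
clock: 5.1
tcp_pos: [0.4278, 0.1751, 0.0218]
ee_rot: [-1.568, 0.1, -0.101]
wrist_force: [-1.4, -0.7, 5.1]
finger_gap: 0.021
```

```bash
python3 w.py w3
```

```text
5.1 [0.4278 0.1751 0.0218] xang -7.36 [-1.42 -0.66  5.14] [-0.04  0.19  0.01] 0.02102056556245852
(np.float64(320.45063806235913), np.float64(351.9009763081909))
(np.float64(320.85071275090456), np.float64(576.2223591313257))
(np.float64(632.756796058707), np.float64(530.1909076659446))
```

View pics/w3.png

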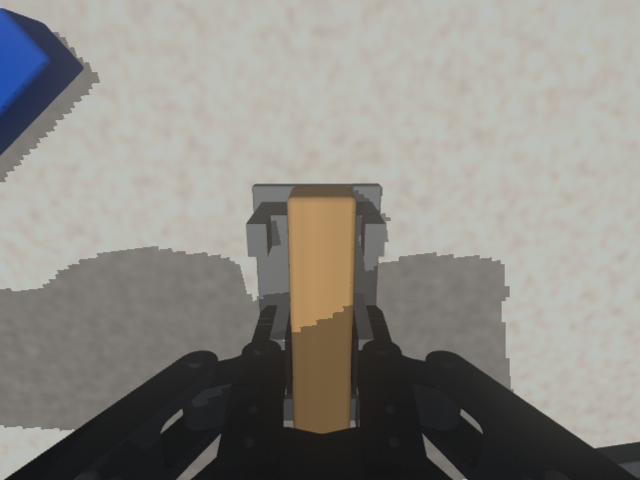

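Emit:
arm_command:
  commands:
    - [[1,0,-1,0,0],[1,0,-2,0,0],[1,0,-3,0,0],[1,0,-3,0,0],[1,0,-1,0,0],[1,0,0,0,0],[1,0,0,0,0]]

```text
clock: 6.02
tcp_pos: [0.4271, 0.1749, 0.1203]
ee_rot: [-1.569, 0.103, -0.099]
wrist_force: [-0.3, -0.0, -1.8]
finger_gap: 0.0213
```

```bash
python3 w.py w4
python3 - <<'E'
from plant import manip
import cv2
for n in ["top","scene"]: cv2.imwrite(f"pics/{n}1.png",manip.camera(n)["image"][:,:,::-1])
E
```

```text
6.025 [0.4271 0.1749 0.1203] xang -7.36 [-0.33 -0.04 -1.8 ] [-0.    0.01  0.  ] 0.02133559120019078
(np.float64(322.1521320734473), np.float64(255.35298310973064))
(np.float64(322.13093553915934), np.float64(423.2160785602861))
(np.float64(528.5947871599647), np.float64(390.7940267073898))
```

View pics/w4.png

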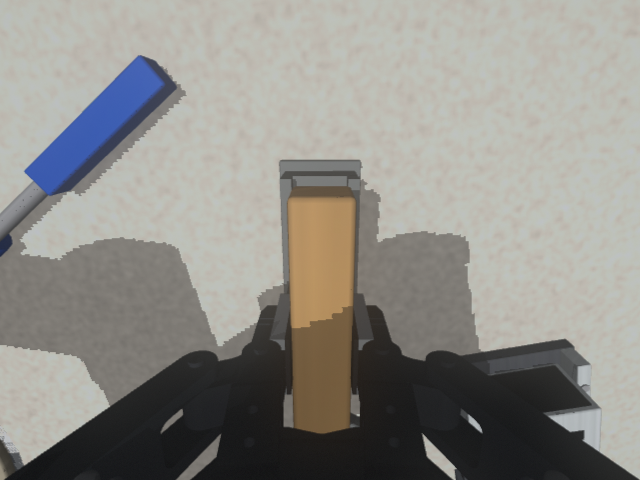

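View pics/top1.png

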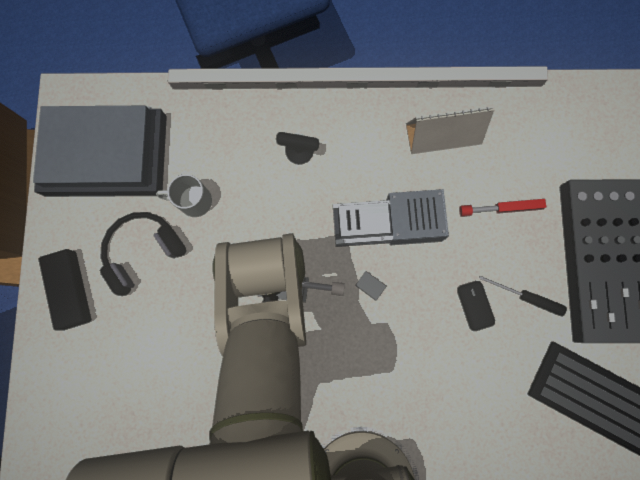

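View pics/scene1.png

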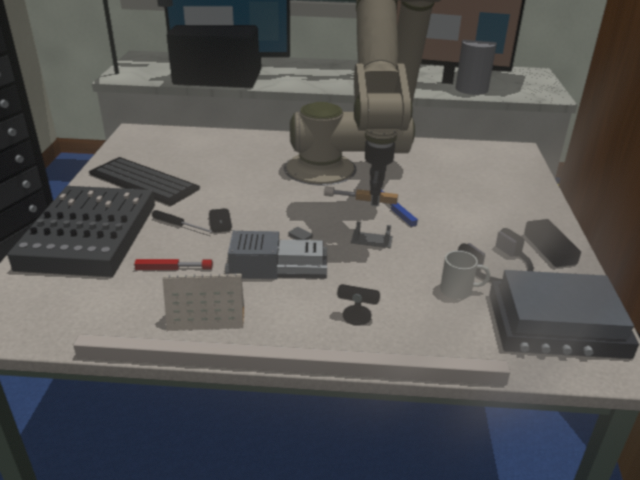

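Emit:
arm_command:
  commands:
    - [[1,0,0,0,-5.9],[1,0,0,0,-5.8],[1,4.2,0,0.6,0],[1,4.2,0,0.6,0],[1,4.3,0,0.6,0],[1,0,0,0,0],[1,0,0,0,0]]

```text
clock: 7.05
tcp_pos: [0.5521, 0.2025, 0.1205]
ee_rot: [-1.57, -0.058, 0.061]
wrist_force: [0.6, -0.4, -1.1]
finger_gap: 0.0211
```

```bash
python3 w.py w5
python3 - <<'E'
from plant import manip
from h import *
c=manip.camera("top");im=c["image"][:,:,::-1]
cv2.imwrite("pics/z5.png",cv2.resize(im[180:260,260:460],None,fx=4,fy=4,interpolation=cv2.INTER_CUBIC))
w=manip.camera("wrist");T=np.load("pics/w1.npz")["T"]
print("tail corner",pt(w,515.5,321.7,.062,T))
E
```

```text
7.05 [0.5521 0.2025 0.1205] xang 4.35 [ 0.64 -0.4  -1.1 ] [ 0.02  0.01 -0.03] 0.021103728666106686
(np.float64(120.61775450159416), np.float64(282.1863310197215))
(np.float64(121.19259820939581), np.float64(438.56774031480666))
(np.float64(323.34272744307526), np.float64(439.766608157476))
tail corner [0.59885623 0.04613815 0.062     ]
```

View pics/z5.png

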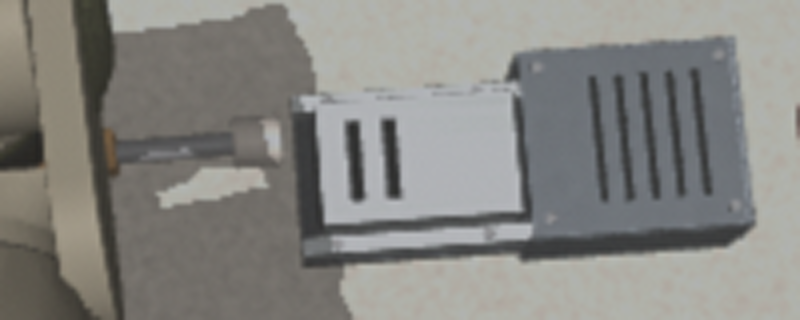

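View pics/w5.png

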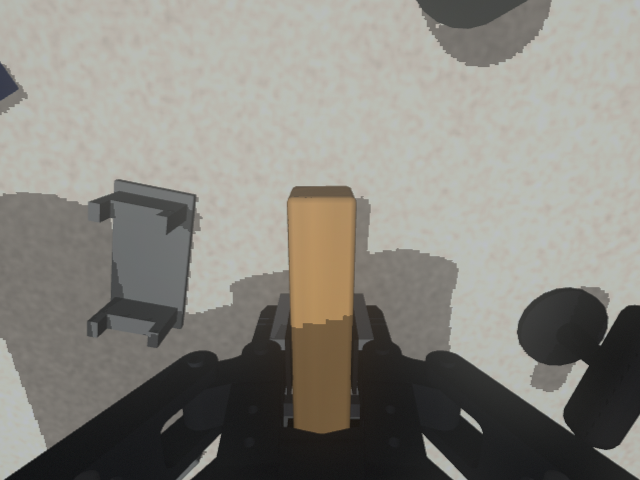

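Run:
```python
from plant import manip
from h import *
c=manip.camera("top")
print("foot near",pt(c,299,163,.005),"head",pt(c,319,152,.06),pt(c,277,146,.06))
print("nose end",pt(c,260+280.5/4-.5,180+141/4-.5,.139))
```

```text
foot near [0.71630151 0.13676915 0.005     ] head [0.72423203 0.08809462 0.06      ] [0.73911008 0.18342966 0.06      ]
nose end [0.56180744 0.06439307 0.139     ]
```

Emit:
arm_command:
  commands:
    - [[1,0,3,0,0],[1,0,3,0,0],[1,0,2,0,0],[1,0,1.8,0,0],[1,0,0,0,0],[1,0,0,0,0]]

```text
clock: 8.0
tcp_pos: [0.5532, 0.2026, 0.0242]
ee_rot: [-1.57, -0.061, 0.059]
wrist_force: [-0.0, -0.5, -1.8]
finger_gap: 0.021
```

```bash
python3 w.py w6
cat > t.py <<'E'
import sys
from plant import manip
from h import *
n=sys.argv[1]
c=manip.camera("top");im=c["image"][:,:,::-1]
s=manip.camera("scene")["image"][:,:,::-1]
a=cv2.resize(im[180:260,300:460],(640,320),interpolation=cv2.INTER_CUBIC)
b=cv2.resize(s[200:290,220:380],(480,270),interpolation=cv2.INTER_CUBIC)
b=cv2.copyMakeBorder(b,0,0,0,160,0)
cv2.imwrite(f"pics/{n}.png",np.vstack([a,b]))
E
python3 t.py t6
```

```text
8.0 [0.5532 0.2026 0.0242] xang 4.34 [-0.01 -0.45 -1.84] [ 0.03  0.03 -0.  ] 0.020959914708497222
(np.float64(-13.231073593193287), np.float64(388.812049247059))
(np.float64(23.950497851839884), np.float64(590.453304793787))
(np.float64(322.05268838273696), np.float64(587.1030656765262))
```

View pics/t6.png

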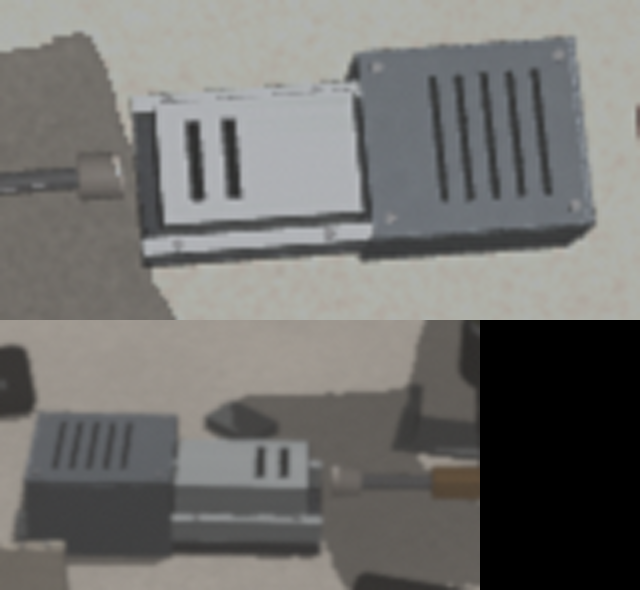

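Emit:
arm_command:
  commands:
    - [[1,0,0.3,-0.3,0],[1,0,0,-0.3,0],[1,0,0,-0.3,0],[1,0,0,-0.3,0],[1,0,0,-0.3,0],[1,0,0,0,0]]

```text
clock: 8.9
tcp_pos: [0.5541, 0.1874, 0.0203]
ee_rot: [-1.57, -0.059, 0.059]
wrist_force: [-0.8, 0.3, -1.9]
finger_gap: 0.0212
```

Emit:
arm_command:
  commands:
    - [[1,0,0,-0.3,0],[1,0,0,-0.3,0],[1,0,0,-0.3,0],[1,0,0,-0.3,0]]

```text
clock: 9.4
tcp_pos: [0.5549, 0.1757, 0.0203]
ee_rot: [-1.57, -0.06, 0.06]
wrist_force: [0.5, 3.0, -0.6]
finger_gap: 0.0215
```

```bash
python3 w.py w7;python3 t.py t7
```

```text
9.4 [0.5549 0.1757 0.0203] xang 4.35 [ 0.49  3.02 -0.64] [0.5  0.07 0.  ] 0.02146876933007951
(np.float64(-43.29280996906999), np.float64(332.22114069638144))
(np.float64(5.0556751970287905), np.float64(563.5163126778642))
(np.float64(322.70299992661586), np.float64(561.2642667649127))
```

View pics/t7.png

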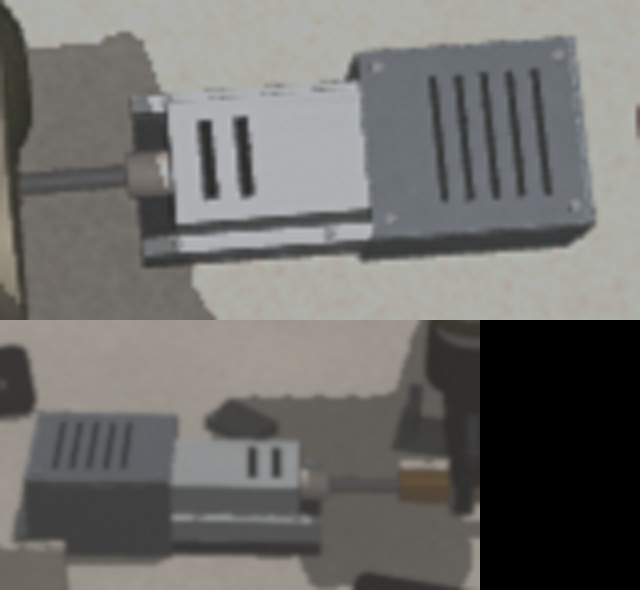

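Emit:
arm_command:
  commands:
    - [[1,0,0,-0.3,0],[1,0,0,-0.3,0],[1,0,0,-0.3,0],[1,0,0,-0.3,0],[1,0,0,-0.3,0],[1,0,0,-0.3,0]]

```text
clock: 10.3
tcp_pos: [0.5563, 0.1575, 0.0203]
ee_rot: [-1.57, -0.059, 0.06]
wrist_force: [-0.3, 3.3, -2.1]
finger_gap: 0.021
```

Emit:
arm_command:
  commands:
    - [[1,0,0,-0.1,0],[1,0,0,-0.1,0]]

```text
clock: 10.55
tcp_pos: [0.5565, 0.1557, 0.0203]
ee_rot: [-1.57, -0.059, 0.06]
wrist_force: [0.4, 2.6, -1.3]
finger_gap: 0.0212
```

```bash
python3 w.py w8;python3 t.py t8
```

```text
10.55 [0.5565 0.1557 0.0203] xang 4.34 [ 0.43  2.56 -1.34] [ 0.47  0.07 -0.01] 0.021154002073151747
(np.float64(-61.82805751671691), np.float64(279.47954887304024))
(np.float64(-6.067111004934702), np.float64(534.7446836759395))
(np.float64(322.7410624456446), np.float64(533.2313965922526))
```

View pics/t8.png

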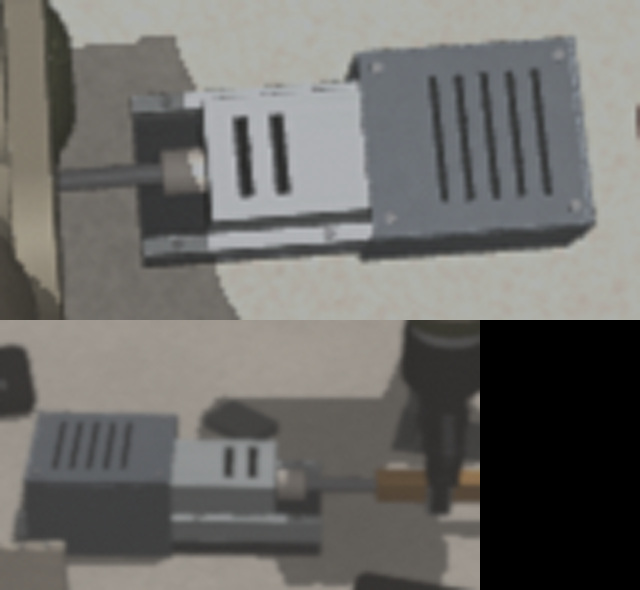

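Emit:
arm_command:
  commands:
    - [[1,0,0,-0.1,0],[1,0,0,-0.1,0]]

```text
clock: 10.95
tcp_pos: [0.5566, 0.1538, 0.0203]
ee_rot: [-1.57, -0.06, 0.06]
wrist_force: [0.9, 2.7, -2.1]
finger_gap: 0.0212
```

Emit:
arm_command:
  commands:
    - [[1,0,0,-0.1,0],[1,0,0,-0.1,0]]

```text
clock: 11.2
tcp_pos: [0.5568, 0.1517, 0.0203]
ee_rot: [-1.57, -0.06, 0.06]
wrist_force: [0.2, 3.0, -1.6]
finger_gap: 0.0212
```

Emit:
arm_command:
  commands:
    - [[1,0,0,-0.1,0],[1,0,0,-0.1,0]]

```text
clock: 11.45
tcp_pos: [0.5569, 0.1496, 0.0203]
ee_rot: [-1.57, -0.06, 0.06]
wrist_force: [-0.1, 3.0, -0.9]
finger_gap: 0.021
```

Emit:
arm_command:
  commands:
    - [[1,0,0,-0.1,0],[1,0,0,-0.1,0]]

```text
clock: 11.7
tcp_pos: [0.5571, 0.1477, 0.0203]
ee_rot: [-1.57, -0.06, 0.06]
wrist_force: [0.5, 3.0, -1.2]
finger_gap: 0.021
```

Emit:
arm_command:
  commands:
    - [[1,0,0,-0.1,0],[1,0,0,-0.1,0]]

```text
clock: 11.95
tcp_pos: [0.5572, 0.1457, 0.0203]
ee_rot: [-1.57, -0.06, 0.06]
wrist_force: [-0.7, 2.8, -0.6]
finger_gap: 0.021
```

Emit:
arm_command:
  commands:
    - [[1,0,0,-0.1,0],[1,0,0,-0.1,0]]

```text
clock: 12.2
tcp_pos: [0.5574, 0.1437, 0.0203]
ee_rot: [-1.57, -0.06, 0.06]
wrist_force: [-0.0, 3.2, -1.4]
finger_gap: 0.0211
```

Emit:
arm_command:
  commands:
    - [[1,0,0,-0.1,0],[1,0,0,-0.1,0]]

```text
clock: 12.45
tcp_pos: [0.5575, 0.1417, 0.0203]
ee_rot: [-1.57, -0.06, 0.06]
wrist_force: [-0.3, 2.4, -1.9]
finger_gap: 0.021
```

Emit:
arm_command:
  commands:
    - [[1,0,0,-0.1,0],[1,0,0,-0.1,0]]

```text
clock: 12.7
tcp_pos: [0.5577, 0.1397, 0.0203]
ee_rot: [-1.57, -0.06, 0.06]
wrist_force: [0.6, 2.7, -1.3]
finger_gap: 0.0212
```

Emit:
arm_command:
  commands:
    - [[1,0,0,-0.1,0],[1,0,0,-0.1,0]]

```text
clock: 12.95
tcp_pos: [0.5578, 0.1377, 0.0203]
ee_rot: [-1.57, -0.06, 0.06]
wrist_force: [-0.1, 2.7, -1.3]
finger_gap: 0.0213
```

Emit:
arm_command:
  commands:
    - [[1,0,0,-0.1,0],[1,0,0,-0.1,0]]

```text
clock: 13.2
tcp_pos: [0.558, 0.1357, 0.0203]
ee_rot: [-1.57, -0.06, 0.06]
wrist_force: [-0.3, 3.1, -1.8]
finger_gap: 0.0214
```

Emit:
arm_command:
  commands:
    - [[1,0,0,-0.1,0],[1,0,0,-0.1,0]]

```text
clock: 13.45
tcp_pos: [0.5581, 0.1337, 0.0203]
ee_rot: [-1.57, -0.06, 0.06]
wrist_force: [0.1, 3.1, -1.5]
finger_gap: 0.0211
```

Emit:
arm_command:
  commands:
    - [[1,0,0,-0.1,0],[1,0,0,-0.1,0]]

```text
clock: 13.7
tcp_pos: [0.5583, 0.1317, 0.0203]
ee_rot: [-1.57, -0.06, 0.06]
wrist_force: [-0.9, 3.7, -1.6]
finger_gap: 0.0208
```

Emit:
arm_command:
  commands:
    - [[1,0,0,-0.1,0],[1,0,0,-0.1,0]]

```text
clock: 13.95
tcp_pos: [0.5584, 0.1297, 0.0203]
ee_rot: [-1.57, -0.059, 0.06]
wrist_force: [0.0, 3.0, -1.4]
finger_gap: 0.0212
```

Emit:
arm_command:
  commands:
    - [[1,0,0,-0.1,0],[1,0,0,-0.1,0]]

```text
clock: 14.2
tcp_pos: [0.5586, 0.1278, 0.0203]
ee_rot: [-1.57, -0.06, 0.06]
wrist_force: [-1.0, 3.4, -1.2]
finger_gap: 0.021
```

Emit:
arm_command:
  commands:
    - [[1,0,0,-0.1,0],[1,0,0,-0.1,0]]

```text
clock: 14.45
tcp_pos: [0.5587, 0.1258, 0.0203]
ee_rot: [-1.57, -0.06, 0.06]
wrist_force: [-0.9, 4.1, -1.1]
finger_gap: 0.0213
```

Emit:
arm_command:
  commands:
    - [[1,0,0,-0.1,0],[1,0,0,0,0]]

```text
clock: 14.7
tcp_pos: [0.5588, 0.1247, 0.0203]
ee_rot: [-1.57, -0.059, 0.06]
wrist_force: [0.2, 2.9, -1.0]
finger_gap: 0.0209
```

```bash
python3 w.py w9
```

```text
14.7 [0.5588 0.1247 0.0203] xang 4.34 [ 0.19  2.88 -1.03] [ 0.43  0.07 -0.01] 0.02086608686997741
(np.float64(-94.59570379905239), np.float64(186.214743970332))
(np.float64(-25.105143088761963), np.float64(485.9633900436264))
(np.float64(322.7468969718423), np.float64(485.8850380772713))
```

Noise so far; the moment is a steadier second signal. Continuing.

Emit:
arm_command:
  commands:
    - [[1,0,0,-0.1,0],[1,0,0,-0.1,0]]

```text
clock: 15.0
tcp_pos: [0.559, 0.1234, 0.0204]
ee_rot: [-1.569, -0.06, 0.059]
wrist_force: [-0.4, 9.5, -1.3]
finger_gap: 0.0212
```

Emit:
arm_command:
  commands:
    - [[1,0,0,0,0],[1,0,0,0,0],[1,0,0,0,0]]

```text
clock: 15.38
tcp_pos: [0.559, 0.1233, 0.0204]
ee_rot: [-1.569, -0.06, 0.059]
wrist_force: [-0.2, 5.8, -1.9]
finger_gap: 0.0213
```

```bash
python3 w.py w10;python3 t.py t10
```

```text
15.375 [0.559  0.1233 0.0204] xang 4.35 [-0.19  5.77 -1.87] [ 1.01  0.06 -0.01] 0.02134515263148463
(np.float64(-96.09122012186123), np.float64(181.61910549387613))
(np.float64(-26.32361123358504), np.float64(483.77607579948267))
(np.float64(322.55275901301314), np.float64(483.7110172594055))
```

View pics/t10.png

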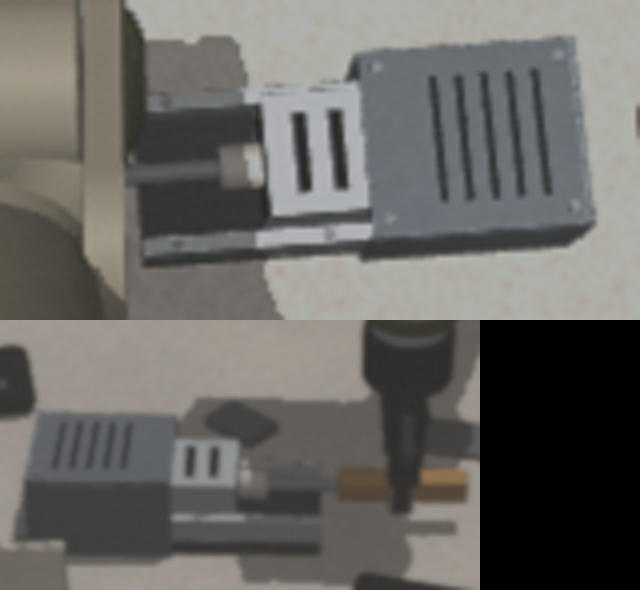

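Emit:
arm_command:
  commands:
    - [[1,0,0,0.1,0],[1,0,0,0.3,0],[1,0,0,1,0],[1,0,0,2,0],[1,0,0,3,0],[1,0,0,3,0],[1,0,0,0,0]]

```text
clock: 16.4
tcp_pos: [0.5511, 0.2194, 0.0203]
ee_rot: [-1.57, -0.062, 0.062]
wrist_force: [-0.4, -0.1, -2.0]
finger_gap: 0.0211
```

```bash
python3 w.py w11;python3 t.py t11
```

```text
16.4 [0.5511 0.2194 0.0203] xang 4.54 [-0.42 -0.1  -2.04] [ 0.01 -0.02 -0.03] 0.0211229427185758
(np.float64(-8.044803806729874), np.float64(430.89077908597153))
(np.float64(26.56716090913318), np.float64(619.4856758954205))
(np.float64(322.46968373474704), np.float64(616.4410705689475))
```

View pics/t11.png

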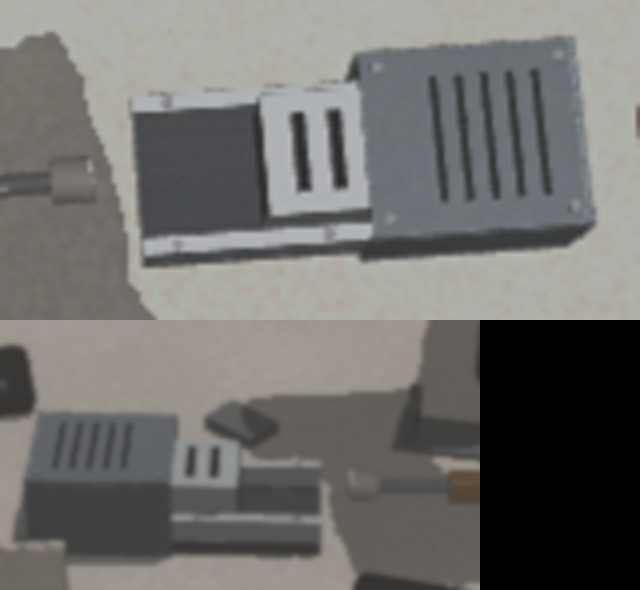

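View pics/w11.png

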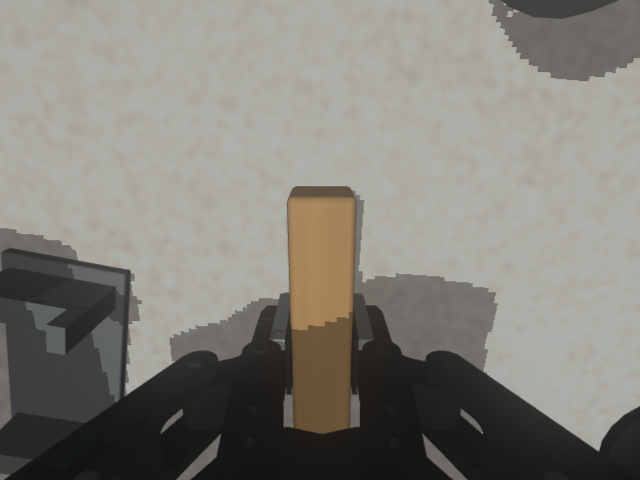

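Emit:
arm_command:
  commands:
    - [[1,0,-3,0,0],[1,0,-4,0,0],[1,0,-3,0,0],[1,0,0,0,6],[1,0,0,0,5.9],[1,-4,0,-2,0],[1,-4,0,-2,0],[1,-3.7,0,-2,0]]

```text
clock: 17.55
tcp_pos: [0.4265, 0.1715, 0.1203]
ee_rot: [-1.568, 0.104, -0.104]
wrist_force: [0.0, 0.1, -1.8]
finger_gap: 0.0212
```

Emit:
arm_command:
  commands:
    - [[1,0,0,0,0],[1,0,0,0,0]]

```text
clock: 17.8
tcp_pos: [0.4288, 0.1721, 0.1207]
ee_rot: [-1.568, 0.103, -0.105]
wrist_force: [0.4, -0.5, -1.5]
finger_gap: 0.0212
```

```bash
python3 w.py w12
```

```text
17.8 [0.4288 0.1721 0.1207] xang -7.61 [ 0.41 -0.49 -1.54] [ 0.05 -0.03 -0.04] 0.021186049435409457
(np.float64(318.2865484459579), np.float64(251.35147230224268))
(np.float64(319.76683225312513), np.float64(420.35019235465086))
(np.float64(526.152290378676), np.float64(386.5545989276937))
```

View pics/w12.png

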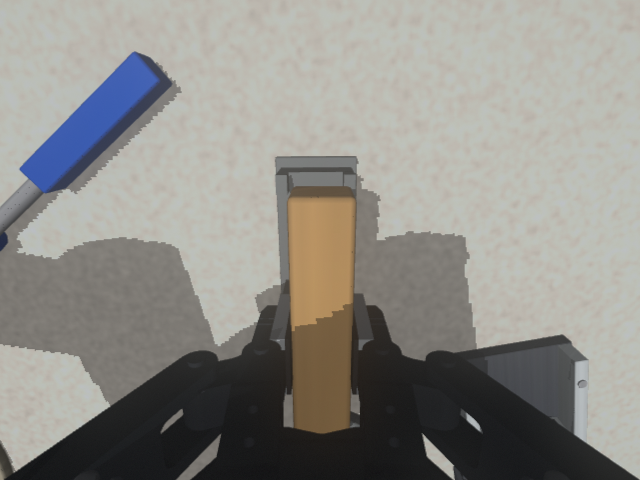

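Emit:
arm_command:
  commands:
    - [[1,-0.1,3,0.3,0],[1,0,3,0,0],[1,0,1.6,0,0],[1,0,1,0,0],[1,0,0.6,0,0],[1,0,0.4,0,0],[1,0,0.2,0,0],[1,0,0,0,0]]

```text
clock: 18.85
tcp_pos: [0.4275, 0.1756, 0.0225]
ee_rot: [-1.568, 0.103, -0.104]
wrist_force: [-0.9, -0.1, -2.0]
finger_gap: 0.0211
```

```bash
python3 w.py w13
```

```text
18.85 [0.4275 0.1756 0.0225] xang -7.56 [-0.89 -0.12 -2.03] [-0.02 -0.   -0.04] 0.02110966379452524
(np.float64(321.49417566732814), np.float64(351.8039439625418))
(np.float64(322.53589736226894), np.float64(575.104585324423))
(np.float64(633.1921551923899), np.float64(528.6282076882005))
```

View pics/w13.png

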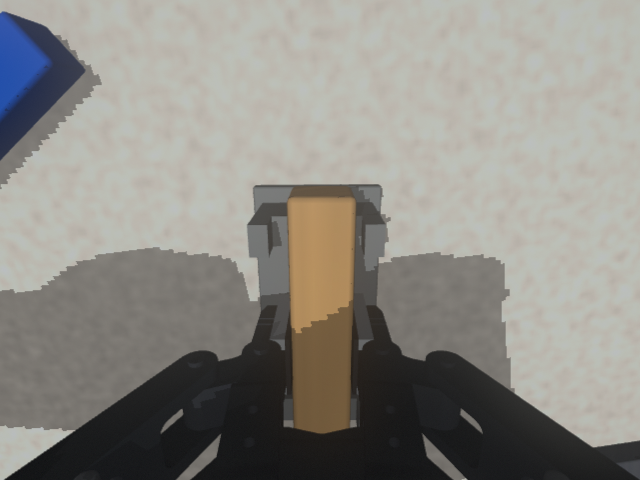

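Emit:
arm_command:
  commands:
    - [[1,0,0.1,0,0],[1,0,0,0,0],[0.3,0,0,0,0],[0,0,0,0,0],[-0.5,0,0,0,0],[-1,0,0,0,0],[-1,0,0,0,0],[-1,0,0,0,0]]
  squeeze: 20

```text
clock: 19.9
tcp_pos: [0.4274, 0.1756, 0.0213]
ee_rot: [-1.568, 0.104, -0.104]
wrist_force: [-0.4, 0.3, -0.5]
finger_gap: 0.0852
```

```bash
python3 w.py w14
```

```text
19.9 [0.4274 0.1756 0.0213] xang -7.55 [-0.4   0.34 -0.54] [ 0.02 -0.    0.01] 0.08519125613701156
(np.float64(321.82019949082814), np.float64(353.7136264023062))
(np.float64(322.776348906214), np.float64(577.7831202248971))
(np.float64(635.4581004045325), np.float64(531.2307998417001))
```

View pics/w14.png

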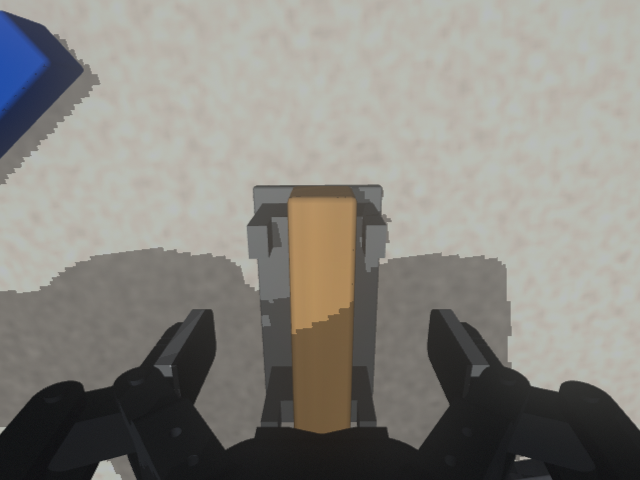

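Released cleanly, with the rod centred between the forks. Raising the arm and moving it back for a clear check.

Emit:
arm_command:
  commands:
    - [[-1,0,-2,0,0],[-1,0,-3,0,0],[-1,0,-5,0,0],[-1,0,-5,0,0],[-1,0,-4,0,0],[-1,0,-2,0,0],[-1,0,0,0,0],[-1,0,0,0,0]]

```text
clock: 20.95
tcp_pos: [0.4269, 0.1755, 0.2302]
ee_rot: [-1.569, 0.105, -0.102]
wrist_force: [0.3, -0.3, -0.0]
finger_gap: 0.0852
```

Emit:
arm_command:
  commands:
    - [[-1,0,0,4,0],[-1,0,0,4,0],[-1,0,0,4,0],[-1,0,0,4,0],[-1,0,0,0,0],[-1,0,0,0,0]]

```text
clock: 21.7
tcp_pos: [0.4481, 0.3337, 0.2302]
ee_rot: [-1.57, 0.105, -0.102]
wrist_force: [0.4, -0.3, -0.5]
finger_gap: 0.0854
```

```bash
python3 w.py w15;python3 t.py t15
python3 - <<'E'
from plant import manip
import cv2
for n in ["top","scene"]: cv2.imwrite(f"pics/{n}2.png",manip.camera(n)["image"][:,:,::-1])
E
```

```text
21.7 [0.4481 0.3337 0.2302] xang -7.55 [ 0.42 -0.25 -0.51] [-0.   -0.01 -0.02] 0.08538162180659739
(np.float64(322.020827302656), np.float64(363.49849421102965))
(np.float64(322.4126617072843), np.float64(458.34247911509664))
(np.float64(454.7873583745606), np.float64(437.5823511689754))
```

View pics/w15.png

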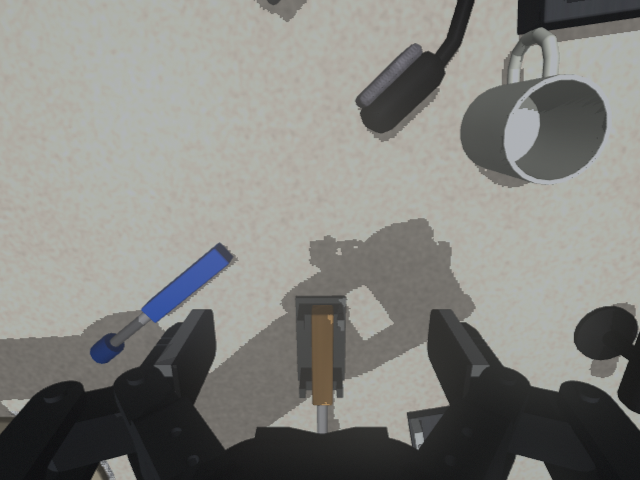

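View pics/top2.png

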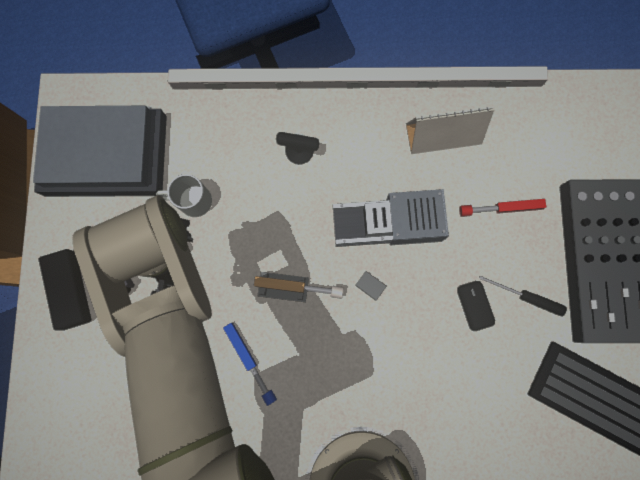

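View pics/t15.png

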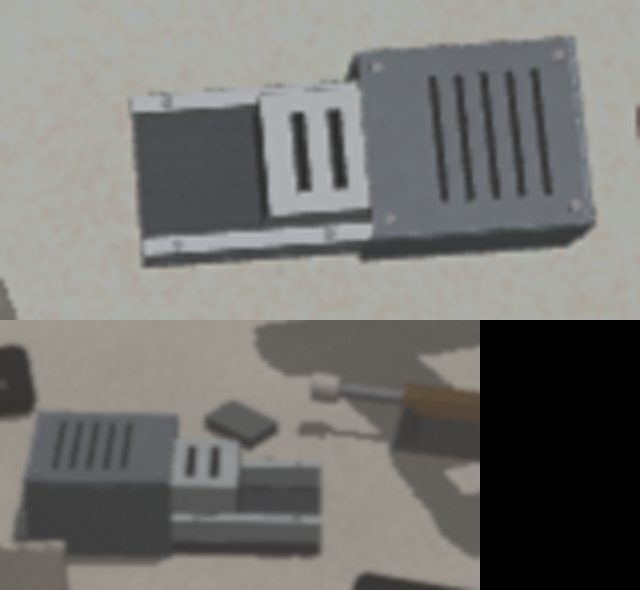

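View pics/scene2.png

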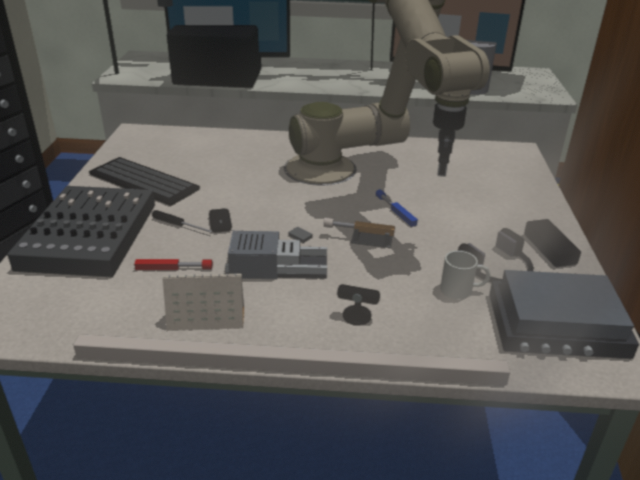

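```bash
python3 -c "
from plant import manip
print(manip.finish_job())"
```

```text
the job is handed in; nothing more can be done
None
```

The module is pushed home under the hood, the rod is back on its rest, and I handed the job in at about 22 s. No verdict was given.

- **Push:** I pushed with the white nose only, at about 24 mm/s for the first part and then at most 16 mm/s in 2 mm nudges. The module slid about 60 mm at a steady push of about 3 N.
- **Stop reached:** In the last nudge the push reading rose to 9.5 N, then held at about 5.8 N, and the wrist moment doubled from 0.43 to 1.01 N m. That is a clear hit on the stiff buffer, well under 20 N. It puts the stop about 55 mm in from the mouth, inside the 30 to 75 mm given, with about 50 mm of the module still standing out.
- **After backing off:** The module's tail edge stayed at the same pixels, with no visible rebound.
- **Rod:** The wrist view before release matched the view at the grasp. In the last top view the rod lies where it started, level in both forks.
- **Other things on the desk:** By eye, the bystanders look unmoved in the top and scene views. I did not measure them. The gripper is open and clear of everything.

**Not checked directly:** The force on the stop is worked out from the wrist readings, which carry about ±0.5 N of noise. I never saw the soft 4 mm of plate travel as a separate step, only the stiff rise after it.

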